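Clamp the right leg at its mark in the desk stand

TASK

Of the three legs in the wooden rack, take the one that fits the stand's 20 mm socket snugly (the 18 mm one) by its rubber grip, leave the other two standing in the rack, and lower it upright into the socket until the lower edge of its red band is level with the top of the steel lever ring, not down to the bottom. Holding it at that mark, swing the orange cam lever fully closed (anticlockwise seen from above, to its stop over the green mark) by turning the gripping hand about the leg so that the side of a finger pushes the lever; do not move the lever before the leg is at the mark. Do not knock over or push away the bell, erasers or mug, and finish with the leg still gripped in the hand at its mark and the lever closed: do not let go.

Things in the scene. Friction and masses are not known exactly. Their poses are not given: they have to be found in the camera images.
- leg_18: The middle-sized, right upright aluminium leg in a rack hole: shaft 18 mm thick, 97 mm long; black rubber grip on top 24 mm thick, from 95 to 137 mm above the foot. Red band (the mark) from 70 to 75 mm above the foot. Origin: centre of the foot, z up the leg. About 0.11 kg. Slides and turns freely in the socket; let go at the mark it drops 22 mm
- leg_18_mark (a point): Point on the axis of the 18 mm leg at the lower edge of its red band, 70 mm above its foot
- leg_14: The thin, wrong upright aluminium leg in a rack hole: shaft 14 mm thick, 97 mm long; black rubber grip on top 20 mm thick, from 95 to 137 mm above the foot. Red band (the mark) from 70 to 75 mm above the foot. Origin: centre of the foot, z up the leg
- leg_23: The thick, wrong upright aluminium leg in a rack hole: shaft 23 mm thick, 97 mm long; black rubber grip on top 29 mm thick, from 95 to 137 mm above the foot. Red band (the mark) from 70 to 75 mm above the foot. Origin: centre of the foot, z up the leg. It does not enter the socket
- rack: Fixed pine block 60 (x) x 210 (y) x 30 mm high with three blind holes 26 mm wide and 22 mm deep at y = -70, 0 and +70 mm; the legs stand in them in any order, feet 8 mm above the desk. Origin: centre of the underside
- stand: Fixed stand: black base 130 mm across, 8 mm thick, 50 x 50 mm aluminium block with a vertical blind 20 mm socket on its axis, 3 mm chamfer at 94 mm height, socket floor 8 mm above the desk. On the block lies the steel lever ring (44 mm outside, 27 mm inside, top at 100 mm). Origin: centre of the underside, on the socket axis
- stand_mouth (a point): Point on the socket axis at the top of the steel lever ring, 100 mm above the desk: the lower edge of the red band belongs at this height
- cam (a joint): Angle of the cam lever about the socket axis, rad: 0 open, 0.8 fully closed at its stop, growing anticlockwise seen from above. Starts at 0 to 0.15, dry friction about 0.05 N m (some 2 N at the paddle), stays where it is left. In the stand's frame the paddle lies at 1.1 rad (from x towards y) plus this value
- cam_tip (a point): Middle of the top edge of the lever's orange paddle, 31 mm from the socket axis. Paddle: radial upright plate 6 mm thick, 18 to 44 mm from the axis, up to 58 mm above the ring's top, level with fingers that hold the middle of the grip. Lower the leg with the finger line about 1.2 rad clockwise (from above) of the paddle; a 20 mm wide finger touches it at about 0.8 rad
- bell: Brass hand bell with a wooden handle, 90 mm wide and 150 mm tall, standing mouth down; bystander. Origin: centre of the underside
- eraser_a: Wooden chalkboard eraser with a grey pad, 50 x 130 x 42 mm, long in y, lying pad down; bystander. Origin: centre of the underside
- eraser_b: Second, identical eraser; bystander. Origin: centre of the underside
- mug: Green enamel mug of pencils, 80 mm wide, 90 mm tall (pencils to 170 mm), handle towards its own +y; bystander. Origin: centre of the underside
Not all that is in view belongs to the job. What is shaped like the leg_23 but purple, turquoise or white is not meant.

How it is judged:
By the outcome, as a careful person would: the job done as asked, in the order asked, and still so for the second after the job is handed in, while the arm keeps its last pose, push and grip.
It also fails if it takes over 54 s, if anything falls off the work surface, if the arm or the gripper's body presses on something with over 40 N, if the wrist force passes 120 N, or if a joint passes its speed limit or range.

ROBOT

A 7-joint arm with a two-finger parallel gripper is mounted at the origin on the work surface. World frame = base frame: x ahead of the robot, y to its left, z up, the work surface at z = 0. Lengths are in mm, angles in rad, forces in N, time in s.
With the tool pointing down it reaches from about 425 to 1025 mm from the base axis. Payload 9.4 kg.
Tool frame: the origin (TCP) lies on the centre line of the jaws, within the pads' length; the fingertips stand arm.tcp_to_tips ahead of it and the grasp point (between the pads) lies 6 mm ahead of it (arm.tcp_to_tips is the distance from the TCP to the fingertips, in mm); x points along the fingers, y is the direction in which the jaws open and shut, and the axes are right-handed (so a half turn about x gives the same grasp; the last joint's range is limited). The gripper opens to 93 mm and grips with 3 to 60 N. Pads are 15 mm wide; open, the fingers measure 128 mm over their backs; the gripper's body (75 mm by 188 mm) begins 65 mm behind the grasp point.
Start: joints at [1.089, 0.599, -0.003, 1.599, 0.002, 0.943, -0.08], TCP at [285.522, -666.409, 243.618] pointing down, gripper open.
Joint ranges: [-2.57, 2.57], [-0.35, 1.97], [-1.29, 1.29], [0.11, 2.56], [-1.05, 4.19], [0.11, 1.86], [-2.63, 2.63]. Speed limits (rad/s): [2.22, 2.22, 3.01, 3.01, 3.14, 3.14, 3.14].

INTERFACE

Orientations are given as a unit quaternion [x, y, z, w].
In Python, from bench import arm, effector, kin, grab_frame, get_calibration, ticket gives the robot as it stands. The module is installed in compiled form; this text tells all that it offers. Calls block until the motion is done:
- arm.reach(position, orientation): joint-space move of the TCP to a pose.
- arm.move_l(position, frame=None, vel=150, threshold=None): straight line of the TCP; frame=None keeps the orientation; vel is the mean speed in mm/s. With threshold (N) it stops when the force on the tool has changed by that much, and returns True; else False.
- arm.move_j(angles): joint-space move.
- effector.grip(opening): opening from 0.0 (shut) to 1.0 (fully open); the grip force is fixed at half the most; returns when the fingers have stopped.
- arm.pause(seconds).
- kin.solve_ik(position, orientation): joint angles nearest the present ones, or None.
- grab_frame(name): name is "side" or "top"; returns the picture (384x512x3 uint8, red, green, blue); there is no depth.
- get_calibration(name): a dict with "intrinsics" (3x3 intrinsics, pixels), "pose" (4x4, takes a point from camera to world coordinates). Camera axes: x right, y up, looking along -z (the intrinsics and any distortion apply to the point x, -y, -z); pixel columns grow to the right and rows downward; lengths in mm; the calibration is good to about 2 mm. A picture is of the moment at which its call begins. get_calibration takes no time and is no camera call.
A pose or a line that the arm cannot do raises arm.Unreachable and nothing moves.
- ticket.job_done(): hands the job in, once; it reports no verdict.
Readings, each from a call of its own:
- arm.get_t(): time.
- arm.get_joints(): joint angles.
- arm.get_joint_vel(): joint speeds.
- arm.get_joint_efforts(): joint torques, N m.
- arm.get_tcp_pos(): TCP position.
- arm.get_tcp_rot(): TCP orientation.
- arm.get_contact_force(): force on the tool from outside, world axes, zero at the start.
- arm.get_wrist_torque(): the same for the moment, N m.
- arm.get_opening(): opening from 0.0 (shut) to 1.0 (fully open).
Only numpy, scipy, OpenCV 4.12 (cv2) and the standard library are available. Lean on these libraries where they do the work, as an engineer would, in place of code of your own. Each camera call takes 0.05 s, during which the arm holds its last target.

## Working session

There is one attempt and no reset: what is moved stays moved. The work goes in short steps, each a Python script; the robot and the scene stay as the last script left them, time stands still between calls to the robot, and variables do not carry over. Pictures are saved under pics/ and viewed, and the job is handed in when it is done.

```bash
mkdir -p pics; python3 - <<'E'
from bench import arm, effector, kin, grab_frame, get_calibration, ticket
import cv2, numpy as np
for n in("side","top"):
    f=grab_frame(n); cv2.imwrite(f"pics/{n}0.png",f[:,:,::-1])
    c=get_calibration(n); print(n,{k:(np.round(v,3).tolist() if not isinstance(v,str) else v) for k,v in c.items()})
print(arm.get_t(),arm.tcp_to_tips,arm.get_tcp_rot(),arm.get_opening(),arm.get_contact_force())
E
```

```text
side {'intrinsics': [[459.763, 0.0, 253.302], [0.0, 459.763, 190.138], [0.0, 0.0, 1.0]], 'pose': [[-0.884, 0.292, -0.366, 220.935], [-0.468, -0.543, 0.697, 919.861], [0.005, 0.787, 0.616, 806.079], [0.0, 0.0, 0.0, 1.0]]}
top {'intrinsics': [[390.107, 0.0, 265.434], [0.0, 390.107, 184.48], [0.0, 0.0, 1.0]], 'pose': [[0.004, 0.986, -0.166, 458.734], [-1.0, 0.003, -0.007, 112.683], [-0.007, 0.166, 0.986, 1035.242], [0.0, 0.0, 0.0, 1.0]]}
0.1 25.0 [-0.69252685 -0.14264018  0.69280545 -0.14170726] 0.9986483573951787 [ 0.31165991 -0.13448889 -0.23614357]
```

View pics/side0.png

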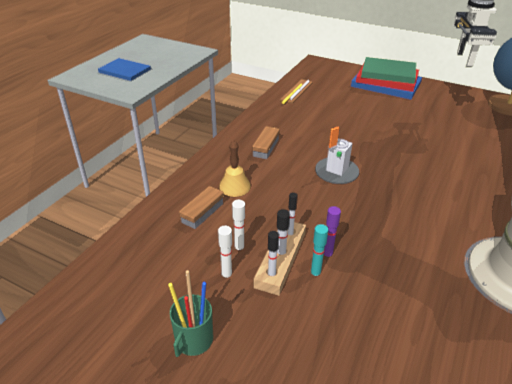

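View pics/top0.png

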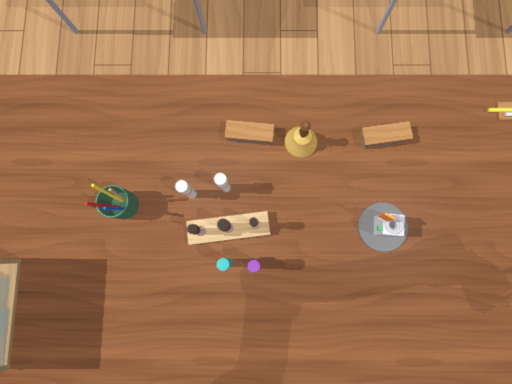

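```bash
cat > h.py <<'E'
import numpy as np, cv2
from bench import get_calibration
C={n:get_calibration(n) for n in("side","top")}
def proj(n,p):
    c=C[n];T=np.linalg.inv(np.array(c["pose"]));q=T[:3,:3]@np.array(p,float)+T[:3,3]
    u=np.array(c["intrinsics"])@np.array([q[0],-q[1],-q[2]]);return u[:2]/u[2]
def ray(n,uv):
    c=C[n];T=np.array(c["pose"]);d=np.linalg.solve(np.array(c["intrinsics"]),[uv[0],uv[1],1]);d=T[:3,:3]@np.array([d[0],-d[1],-d[2]])
    return T[:3,3],d/np.linalg.norm(d)
def onz(n,uv,z):
    o,d=ray(n,uv);return o+d*(z-o[2])/d[2]
def tri(a,b):
    (o1,d1),(o2,d2)=ray("side",a),ray("top",b)
    s=np.linalg.lstsq(np.c_[d1,-d2],o2-o1,rcond=None)[0];p,q=o1+d1*s[0],o2+d2*s[1]
    return (p+q)/2,np.linalg.norm(p-q)
def crop(f,x0,y0,x1,y1,k,name):
    cv2.imwrite(name,cv2.resize(f[y0:y1,x0:x1,::-1],None,fx=k,fy=k,interpolation=cv2.INTER_CUBIC))
E
python3 - <<'E'
from h import *
s=cv2.imread("pics/side0.png")[:,:,::-1];t=cv2.imread("pics/top0.png")[:,:,::-1]
a=np.hstack([cv2.resize(s[180:300,240:330],None,fx=5,fy=5,interpolation=2)]);
b=cv2.resize(s[120:190,310:370],None,fx=5,fy=5,interpolation=2)
o=np.zeros((600,760,3),np.uint8);o[:,:450]=a;o[:350,455:755]=b
cv2.imwrite("pics/c1.png",o[:,:,::-1])
a=cv2.resize(t[205:250,180:280],None,fx=6,fy=6,interpolation=2);b=cv2.resize(t[200:255,355:412],None,fx=6,fy=6,interpolation=2)
o=np.zeros((600,600,3),np.uint8);o[:270]=a;o[270:600,:342]=b
cv2.imwrite("pics/c2.png",o[:,:,::-1])
E
```

```text
(no output)
```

View pics/c1.png

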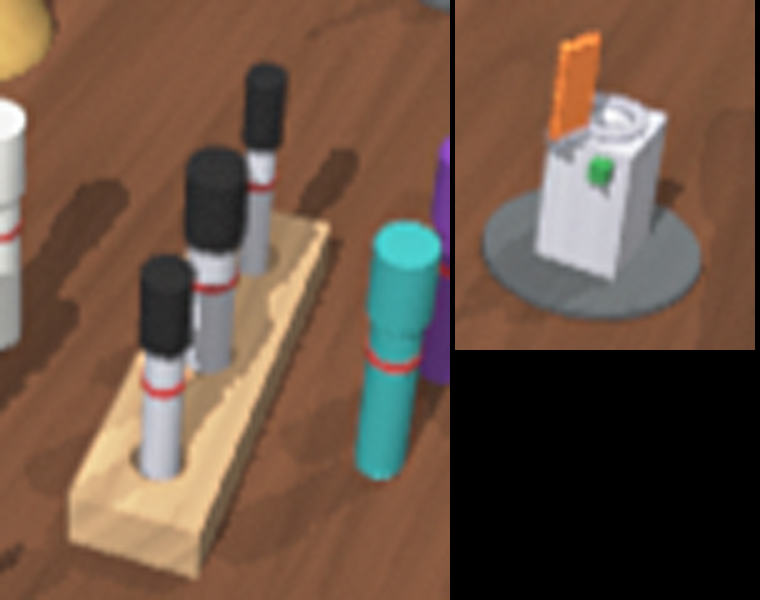

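View pics/c2.png

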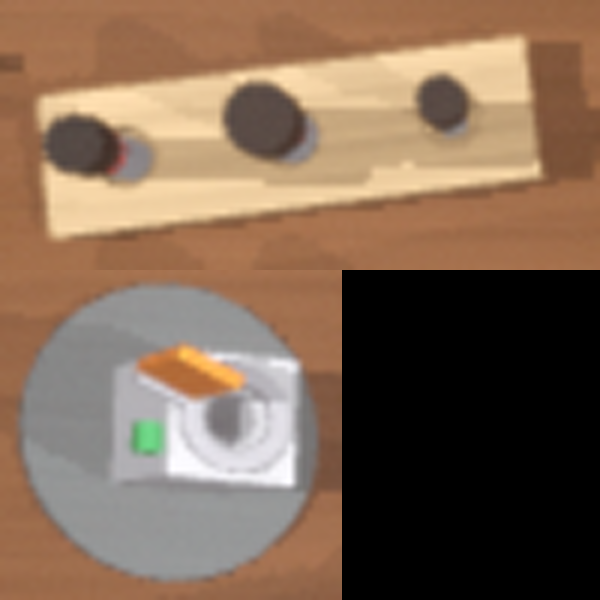

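```bash
cat > m.py <<'E'
from h import *
s=cv2.imread("pics/side0.png")[:,:,::-1].copy();t=cv2.imread("pics/top0.png")[:,:,::-1].copy()
def blobs(mask,amin=25):
    n,l,st,ce=cv2.connectedComponentsWithStats(mask.astype(np.uint8));return [(ce[i].round(2),st[i].tolist(),l==i) for i in range(1,n) if st[i][4]>=amin]
def roi(img,x0,y0,x1,y1):
    m=np.zeros(img.shape[:2],bool);m[y0:y1,x0:x1]=1;return m
if __name__=="__main__":
    bs=blobs((s.max(2)<70)&roi(s,255,185,310,260));bt=blobs((t.max(2)<105)&roi(t,183,208,275,245))
    for n,b in(("side",bs),("top",bt)):
        for ce,st,m in b:
            r=cv2.minAreaRect(np.argwhere(m)[:,::-1].astype(np.float32)); p=onz(n,ce,124)
            d=np.linalg.norm(p-np.array(C[n]["pose"])[:3,3]); print(n,ce,st,"rect",np.round(r[1],1),"p124",p.round(1),"width mm",round((min(r[1])+1)*d/C[n]["intrinsics"][0][0],1))
    for a in bs:
        for b in bt:
            p,e=tri(a[0],b[0]); 
            if e<15: print("tri",a[0],b[0],p.round(1),round(e,1))
    for n,i in(("side",s),("top",t)):
        h=cv2.cvtColor(i,cv2.COLOR_RGB2HSV)
        R=roi(i,310,120,370,190) if n=="side" else roi(i,355,200,412,255)
        o=(h[...,0]<16)&(h[...,1]>190)&(h[...,2]>150)&R;g=(h[...,0]>45)&(h[...,0]<75)&(h[...,1]>90)&R
        for k,mm in(("or",o),("gr",g)):
            for ce,st,m in blobs(mm,6): print(n,k,ce,st)
        for ce,st,m in blobs(o,6): print(cv2.boxPoints(cv2.minAreaRect(np.argwhere(m)[:,::-1].astype(np.float32))).round(1).tolist())
E
python3 m.py
```

```text
side [292.37 200.92] [289, 193, 8, 17, 123] rect [16.  7.] p124 [526.5 141.1 124. ] width mm 18.8
side [282.54 219.53] [277, 210, 13, 20, 226] rect [12. 19.] p124 [519.1 211.2 124. ] width mm 29.1
side [272.57 240.69] [268, 231, 10, 20, 184] rect [19.  9.] p124 [509.2 282.  124. ] width mm 21.3
top [253.37 221.9 ] [250, 218, 8, 9, 49] rect [7.8 6.4] p124 [523.7 147.1 124. ] width mm 17.3
top [223.96 224.92] [218, 220, 13, 11, 112] rect [10. 12.] p124 [516.5 215.6 124. ] width mm 25.9
top [193.45 228.93] [188, 225, 12, 9, 86] rect [ 8. 11.] p124 [506.9 286.4 124. ] width mm 21.4
tri [292.37 200.92] [253.37 221.9 ] [523.7 147.  129.2] 0.8
tri [292.37 200.92] [223.96 224.92] [507.  207.3 181. ] 12.2
tri [282.54 219.53] [223.96 224.92] [516.7 215.3 128. ] 1.1
tri [282.54 219.53] [193.45 228.93] [498.6 273.5 183. ] 10.8
tri [272.57 240.69] [223.96 224.92] [527.1 224.7  64.6] 14.6
tri [272.57 240.69] [193.45 228.93] [507.1 285.8 128.1] 0.8
side or [333.43 143.57] [331, 142, 5, 4, 7]
side gr [338.5  153.78] [337, 152, 4, 5, 18]
[[330.79998779296875, 144.8000030517578], [335.0, 142.0], [335.6000061035156, 142.89999389648438], [331.5, 145.6999969482422]]
top gr [379.11 227.58] [377, 226, 5, 4, 19]
```

```bash
python3 - <<'E'
from m import *
# orange
for n,i,R in(("side",s,roi(s,310,120,370,190)),("top",t,roi(t,355,200,412,255))):
    I=i.astype(int)
    o=(I[...,0]>165)&(I[...,0]-I[...,2]>100)&R if n=="side" else (I[...,0]-I[...,2]>100)&R
    for ce,st,m in blobs(o,6):
        print(n,"or",ce,st,cv2.boxPoints(cv2.minAreaRect(np.argwhere(m)[:,::-1].astype(np.float32))).round(1).tolist())
# grey base in both: low saturation, not wood
for n,i,R in(("top",t,roi(t,350,195,416,258)),("side",s,roi(s,308,140,368,190))):
    I=i.astype(int); m=((I.max(2)-I.min(2))<28)&R
    b=max(blobs(m),key=lambda q:q[1][4]); hull=cv2.convexHull(np.argwhere(b[2])[:,::-1].astype(np.float32))
    print(n,b[0],b[1])
    if n=="top":
        e=cv2.fitEllipse(hull); print(e, onz("top",e[0],8).round(1), np.array(e[1])*np.linalg.norm(onz("top",e[0],8)-np.array(C["top"]["pose"])[:3,3])/390.1)
    else:
        h=hull[:,0]; h=h[h[:,1]>163]; e=cv2.fitEllipse(h); print(e,onz("side",e[0],8).round(1))
        # brute: lower/left/right extremes
        print(b[1])
    for k in(8,100): pass
for p in((0,0),):pass
E
```

```text
side or [333.52 136.01] [329, 126, 10, 22, 152] [[328.5, 146.89999389648438], [330.8999938964844, 125.19999694824219], [338.79998779296875, 126.0999984741211], [336.3999938964844, 147.8000030517578]]
top or [386.5  216.38] [378, 213, 17, 8, 80] [[377.79998779296875, 215.39999389648438], [380.6000061035156, 209.8000030517578], [395.0, 217.0], [392.20001220703125, 222.60000610351562]]
top [382.42 227.34] [358, 202, 50, 50, 1774]
((382.6521911621094, 226.6278076171875), (48.23322296142578, 50.4076042175293), 130.74142456054688) [ 520.9 -187.1    8. ] [132.53169705 138.5063017 ]
side [337.88 164.85] [315, 140, 44, 44, 1254]
((336.82720947265625, 169.80665588378906), (27.430524826049805, 44.0080451965332), 97.12027740478516) [ 521.2 -188.4    8. ]
[315, 140, 44, 44, 1254]
```

```bash
python3 - <<'E'
from m import *
a=cv2.resize(s[122:190,312:364],None,fx=8,fy=8,interpolation=0);b=cv2.resize(t[200:255,356:412],None,fx=7,fy=7,interpolation=0)
o=np.zeros((560,800,3),np.uint8);o[:544,:416]=a;o[:385,:][:,400+8:408+392]=b
cv2.imwrite("pics/c3.png",o[:,:,::-1])
E
```

```text
(no output)
```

View pics/c3.png

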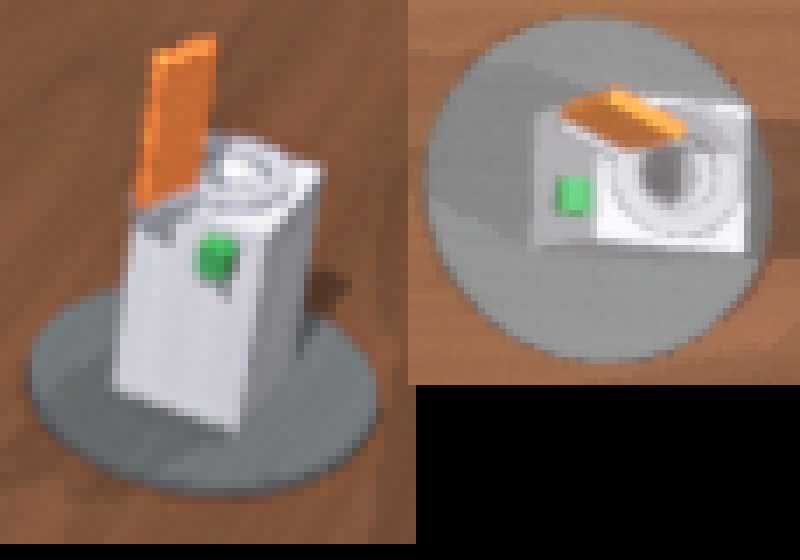

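```bash
python3 - <<'E'
from m import *
f=lambda x,y:(356+(x-408)/7-.5,200+y/7-.5)
g=lambda x,y:(312+x/8-.5,122+y/8-.5)
print("ring top",onz("top",f(676,172),100),"ring side",onz("side",g(244,170),100))
for n,a,b in(("top",f(610,95),f(684,128)),("side",g(152,58),g(214,42))):
    A,B=onz(n,a,158),onz(n,b,158); print(n,A.round(1),B.round(1),np.linalg.norm(A-B),np.degrees(np.arctan2(*(A-B)[1::-1])))
    c=np.array([521,-187.7]);M=(A+B)[:2]/2-c; print("mid r",np.linalg.norm(M),"ang",np.arctan2(M[1],M[0]))
G=onz("top",(379.1,227.6),88)[:2];print("green top",G)
for x,y in((601,103),(745,108),(745,247),(596,243)): print("block",onz("top",f(x,y),94).round(1))
# other objects
print("proj ring", proj("top",(521,-187.7,100)),f(676,172),proj("side",(521,-187.7,100)),g(244,170))
E
```

```text
ring top [ 521.50689948 -187.0079686   100.        ] ring side [ 519.25066315 -194.93612082  100.        ]
top [ 542.2 -148.5  158. ] [ 531.7 -171.7  158. ] 25.44719841384526 65.60109564023539
mid r 31.870844906330007 ang 1.0470083193270994
side [ 546.9 -157.3  158. ] [ 531.7 -177.9  158. ] 25.54790230499464 53.582733302991244
mid r 27.191766730105993 ang 0.8319106616515485
green top [ 513.69109322 -155.06815218]
block [ 545.5 -164.3   94. ]
block [ 544.  -213.7   94. ]
block [ 496.5 -211.1   94. ]
block [ 497.6 -160.4   94. ]
proj ring [394.08730005 224.2856745 ] (393.7857142857143, 224.07142857142858) [340.57463871 143.78444138] (342.0, 142.75)
```

```bash
cat >> h.py <<'E'
from scipy.spatial.transform import Rotation as Ro
def Q(phi):
    c,s=np.cos(phi),np.sin(phi)
    return Ro.from_matrix(np.array([[0,0,-1],[c,s,0],[s,-c,0]],float).T).as_quat()
def phi(q):
    y=Ro.from_quat(q).as_matrix()[:,1];return np.arctan2(y[1],y[0])
E
python3 - <<'E'
from h import *
from bench import *
print("phi now",phi(arm.get_tcp_rot()))
for nm,p,ph in(("rack",[508,285.5,130],[.12,1.69,-.13]),("stand",[521,-187.4,152],[-.13,.5,1.07,1.3])):
    for a in ph:
        for k in(-np.pi,0,np.pi):
            r=kin.solve_ik(p,Q(a+k)); print(nm,round(a+k,2),None if r is None else np.round(r,2))
E
```

```text
phi now -1.165908347092577
rack -3.02 [ 0.07  0.84 -1.11  1.98  0.95  0.96  1.73]
rack 0.12 [-0.3   0.62 -0.45  2.01  0.45  0.62 -0.94]
rack 3.26 [ 0.07  0.84 -1.11  1.98  0.95  0.96  1.73]
rack -1.45 [-0.61  0.58 -0.    2.03  0.    0.54 -2.06]
rack 1.69 [-0.16  0.67 -0.68  2.    0.65  0.7   0.44]
rack 4.83 [-0.61  0.58 -0.    2.03  0.    0.54 -2.06]
rack -3.27 [ 0.07  0.84 -1.11  1.98  0.95  0.96  1.48]
rack -0.13 [-0.34  0.61 -0.4   2.01  0.4   0.6  -1.14]
rack 3.01 [ 0.07  0.84 -1.11  1.98  0.95  0.96  1.48]
stand -3.27 [-0.11  0.58  0.53  2.1  -0.52  0.59 -2.49]
stand -0.13 [ 0.43  0.53 -0.27  2.06  0.25  0.58 -0.15]
stand 3.01 [-0.11  0.58  0.53  2.1  -0.52  0.59 -2.49]
stand -2.64 [-0.01  0.55  0.36  2.09 -0.35  0.56 -2.03]
stand 0.5 [ 0.54  0.55 -0.42  2.06  0.38  0.61  0.35]
stand 3.64 [-0.01  0.55  0.36  2.09 -0.35  0.56 -2.03]
stand -2.07 [ 0.11  0.53  0.2   2.09 -0.19  0.54 -1.63]
stand 1.07 [ 0.63  0.57 -0.56  2.05  0.5   0.65  0.81]
stand 4.21 [ 0.11  0.53  0.2   2.09 -0.19  0.54 -1.63]
stand -1.84 [ 0.15  0.52  0.14  2.08 -0.13  0.54 -1.46]
stand 1.3 [ 0.66  0.59 -0.61  2.05  0.54  0.67  1.  ]
stand 4.44 [ 0.15  0.52  0.14  2.08 -0.13  0.54 -1.46]
```

```bash
python3 - <<'E'
from h import *
from bench import *
arm.reach([508,285.5,300],Q(1.69)); effector.grip(0.5)
print(arm.get_t(),arm.get_opening(),arm.get_tcp_pos(),np.round(arm.get_joints(),2))
print("hit",arm.move_l([508,285.5,130],vel=120,threshold=6),arm.get_tcp_pos(),arm.get_contact_force(),arm.get_t())
f=grab_frame("side");g=grab_frame("top")
a=cv2.resize(f[150:300,220:340],None,fx=4,fy=4);b=cv2.resize(g[190:260,170:285],None,fx=3,fy=3)
o=np.zeros((600,800,3),np.uint8);o[:,:480]=a;o[:210,:][:,482:482+318]=b[:,:318];cv2.imwrite("pics/c4.png",o[:,:,::-1])
E
```

```text
4.4167 0.49902348139128966 [507.98919882 285.52318676 299.99618741] [ 0.17  0.65 -1.25  1.82  0.67  1.17  0.39]
hit False [508.25381896 285.75827146 130.66636204] [-0.50126886 -0.17406863 -0.24188303] 5.9833
```

View pics/c4.png

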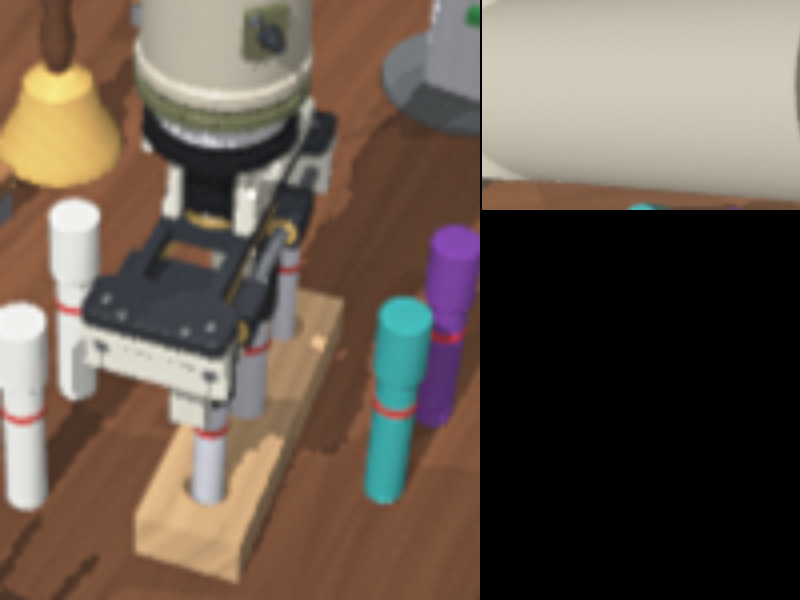

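The picture shows the jaws around the near (18 mm) leg (crop 208,440), with the other legs untouched. I'll squeeze along the rack, then across it, to centre the leg.

```bash
python3 - <<'E'
from h import *
from bench import *
effector.grip(0.0); print("g1",arm.get_opening()*93,arm.get_contact_force().round(2),arm.get_tcp_pos().round(2),arm.get_t())
effector.grip(0.45)
j=np.array(arm.get_joints()); j[6]+=0.12-phi(arm.get_tcp_rot()); arm.move_j(j)
print(phi(arm.get_tcp_rot()),arm.get_tcp_pos().round(2),arm.get_contact_force().round(2),arm.get_t())
effector.grip(0.0); print("g2",arm.get_opening()*93,arm.get_contact_force().round(2),arm.get_wrist_torque().round(3),arm.get_tcp_pos().round(2),arm.get_t())
f=grab_frame("side")
cv2.imwrite("pics/c5.png",cv2.resize(f[150:300,220:340],None,fx=4,fy=4)[:,:,::-1])
E
```

```text
g1 23.46126577590087 [-0.03 -0.15  0.87] [508.03 285.48 130.06] 6.5833
0.12111736401080102 [508.  285.5 130. ] [-0.35  0.18  0.3 ] 8.5333
g2 23.392308394881848 [ 0.54  0.   -0.07] [-0.016 -0.068 -0.001] [507.99 285.49 129.98] 8.975
```

View pics/c5.png

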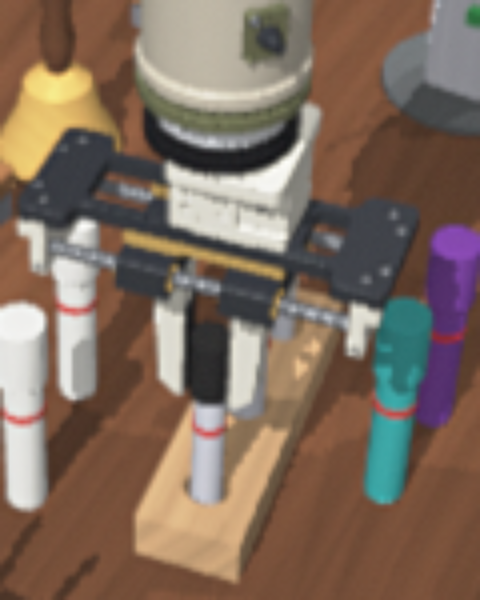

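```bash
python3 - <<'E'
from h import *
from bench import *
arm.move_l([508,285.5,300],vel=150); print(arm.get_opening()*93,arm.get_contact_force().round(2),arm.get_t())
arm.reach([521,-187.3,300],Q(-.13)); print(arm.get_tcp_pos().round(2),phi(arm.get_tcp_rot()),np.round(arm.get_joints(),2),arm.get_t(),arm.get_opening()*93,arm.get_contact_force().round(2))
arm.move_l([521,-187.3,242],vel=120)
for n in("side","top"):
    f=grab_frame(n);cv2.imwrite(f"pics/{n}1.png",f[:,:,::-1])
print(arm.get_t(),[ (z,proj("side",(521,-187.3,z)).round(1)) for z in(120,190,195,242)])
f=cv2.imread("pics/side1.png");cv2.imwrite("pics/c6.png",cv2.resize(f[50:190,290:390],None,fx=4,fy=4))
E
```

```text
23.801376547449415 [-0.19 -1.04 -1.54] 10.3083
[ 521.42 -185.99  300.22] -0.12805657213554245 [ 1.04  0.58 -1.2   1.89  0.61  1.11 -0.53] 12.0333 23.268811042960294 [-0.66  0.09 -1.85]
12.7667 [(120, array([341.4, 137.9])), (190, array([344.5, 116. ])), (195, array([344.8, 114.4])), (242, array([347. ,  98.7]))]
```

View pics/c6.png

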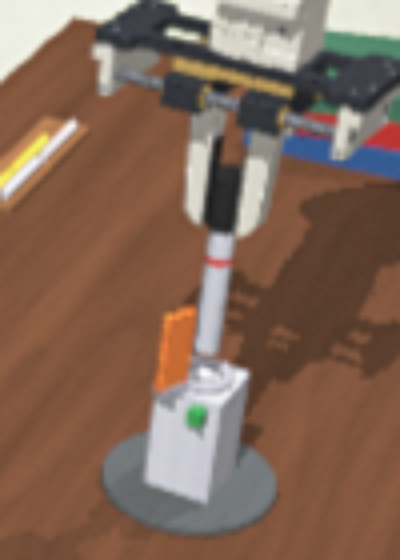

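View pics/top1.png

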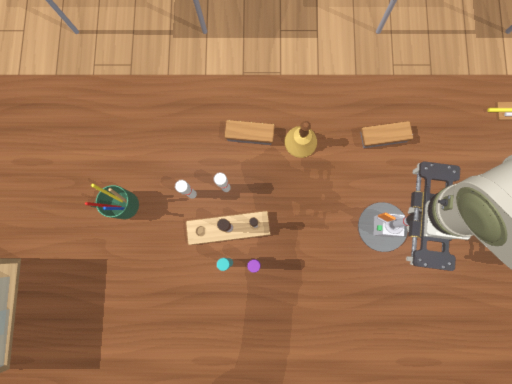

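```bash
python3 - <<'E'
import cv2,numpy as np
s=cv2.imread("pics/side1.png");t=cv2.imread("pics/top1.png")
o=np.zeros((600,800,3),np.uint8);o[:,:400]=cv2.resize(s[100:160,322:362],None,fx=10,fy=10,interpolation=0)
b=cv2.resize(t[200:250,372:412],None,fx=10,fy=10,interpolation=0);o[:500,400:]=b
cv2.imwrite("pics/c7.png",o)
E
```

```text
(no output)
```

View pics/c7.png

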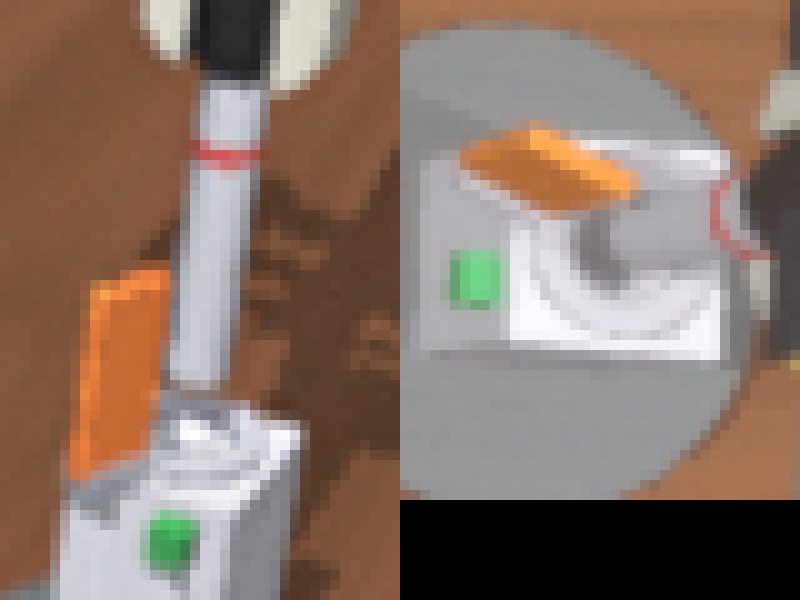

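```bash
python3 - <<'E'
from h import *
ct=lambda u:((u[0]+.5-372)*10+400,(u[1]+.5-200)*10); cs=lambda u:((u[0]+.5-322)*10,(u[1]+.5-100)*10)
for z in(100,120,140,190): 
    p=(521,-187.3,z);print(z,np.round(ct(proj("top",p))),np.round(cs(proj("side",p))))
for d in((5,0),(0,5)): print(d,np.round(ct(proj("top",(521+d[0],-187.3+d[1],110))))-np.round(ct(proj("top",(521,-187.3,110)))),np.round(cs(proj("side",(521+d[0],-187.3+d[1],110))))-np.round(cs(proj("side",(521,-187.3,110)))))
E
```

```text
100 [624. 248.] [190. 444.]
120 [651. 242.] [199. 384.]
140 [680. 236.] [208. 323.]
190 [757. 220.] [230. 165.]
(5, 0) [ -1. -21.] [-17.  -5.]
(0, 5) [-22.   0.] [-6.  8.]
```

```bash
python3 - <<'E'
from h import *
from bench import *
print(arm.get_tcp_pos().round(2),Ro.from_quat(arm.get_tcp_rot()).as_matrix().round(4).tolist(),arm.get_t(),arm.get_wrist_torque())
s=cv2.imread("pics/side1.png")[:,:,::-1].astype(int);t=cv2.imread("pics/top1.png")[:,:,::-1].astype(int)
print("side B-R rows (leg bluish vs brown)")
for r in(109,112,118,122,126,130,134,136,137,138,139,140): print(r,(s[r,336:350].sum(1)//3).tolist(),(s[r,336:350,2]-s[r,336:350,0]).tolist())
print("top cols")
for c in(391,392,393,394,395,396,397,398,399,400,401): print(c,(t[214:232,c].sum(1)//3).tolist())
E
```

```text
[ 521.53 -187.07  242.76] [[0.0012, 0.9916, -0.1294], [-0.0002, -0.1294, -0.9916], [-1.0, 0.0012, 0.0]] 12.7667 [-0.00682752 -0.06240248 -0.05932229]
side B-R rows (leg bluish vs brown)
109 [92, 92, 93, 94, 92, 101, 143, 195, 213, 205, 184, 192, 148, 138] [-68, -68, -70, -72, -73, -51, -3, 10, 8, 9, 8, 10, -2, -45]
112 [95, 96, 96, 95, 93, 120, 180, 200, 208, 208, 200, 177, 120, 92] [-70, -71, -70, -71, -67, -28, 12, 14, 11, 10, 12, 10, -22, -69]
118 [95, 95, 94, 94, 111, 164, 196, 209, 206, 201, 181, 117, 63, 61] [-69, -70, -73, -72, -43, 3, 13, 13, 11, 12, 12, -3, -39, -47]
122 [95, 92, 78, 70, 121, 192, 202, 205, 202, 189, 152, 72, 60, 73] [-70, -70, -65, -39, -7, 11, 10, 8, 8, 11, 7, -27, -49, -52]
126 [93, 92, 93, 103, 175, 198, 206, 202, 191, 161, 101, 59, 58, 61] [-92, -97, -99, -14, 13, 9, 8, 10, 11, 7, -14, -40, -44, -44]
130 [117, 116, 113, 120, 193, 204, 204, 197, 181, 140, 75, 58, 61, 64] [-143, -150, -120, 0, 15, 9, 9, 9, 10, 5, -40, -47, -43, -45]
134 [118, 113, 123, 167, 202, 206, 200, 185, 155, 100, 88, 92, 95, 96] [-148, -140, -64, 13, 12, 8, 9, 11, 5, -36, -70, -71,
[... 1047 characters left out ...]
 163, 144, 139, 168, 205, 214, 226]
395 [205, 198, 180, 175, 169, 148, 140, 170, 174, 173, 172, 165, 158, 171, 198, 212, 216, 227]
396 [199, 203, 183, 182, 180, 147, 151, 171, 173, 173, 171, 166, 160, 186, 216, 210, 223, 228]
397 [184, 204, 189, 182, 182, 162, 169, 173, 175, 173, 171, 165, 160, 192, 219, 217, 225, 227]
398 [182, 204, 198, 185, 183, 168, 171, 174, 174, 172, 169, 163, 159, 198, 201, 225, 226, 226]
399 [184, 213, 205, 194, 181, 169, 173, 176, 174, 174, 168, 163, 153, 177, 218, 229, 228, 223]
400 [190, 240, 213, 203, 182, 172, 174, 175, 174, 173, 168, 162, 157, 186, 226, 229, 225, 214]
401 [176, 241, 213, 204, 183, 173, 175, 175, 174, 173, 168, 161, 164, 189, 224, 226, 210, 221]
```

```bash
python3 - <<'E'
from m import *
def ov(n,img,x0,y0,x1,y1,k,c,yaw):
    o=cv2.resize(img[y0:y1,x0:x1,::-1],None,fx=k,fy=k,interpolation=0)
    f=lambda p:tuple(int(round(v)) for v in (proj(n,p)-[x0,y0]+.5)*k)
    th=np.linspace(0,2*np.pi,60)
    for r,z in((22,100),(13.5,100),(65,8)):
        cv2.polylines(o,[np.array([f((c[0]+r*np.cos(a),c[1]+r*np.sin(a),z)) for a in th],np.int32)],True,(0,0,255),1)
    for z in(8,94):
        cv2.polylines(o,[np.array([f((c[0]+25*2**.5*np.cos(yaw+a),c[1]+25*2**.5*np.sin(yaw+a),z)) for a in np.pi/4+np.arange(4)*np.pi/2],np.int32)],True,(255,0,0),1)
    return o
c=(521,-187.3)
a=ov("side",s,312,122,364,190,8,c,-.03);b=ov("top",t,356,200,411,255,7,c,-.03)
o=np.zeros((544,800,3),np.uint8);o[:,:416]=a;o[:385,415:800]=b;cv2.imwrite("pics/c8.png",o)
E
```

```text
(no output)
```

View pics/c8.png

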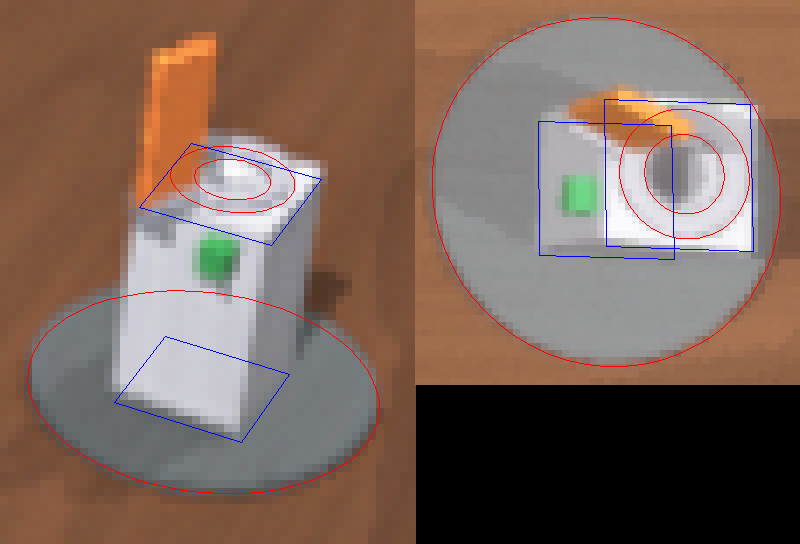

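```bash
python3 - <<'E'
from h import *
from bench import *
arm.move_l([521,-186.8,225],vel=80);print(arm.get_contact_force().round(2),arm.get_t())
for z in(205,190,175,160):
    h=arm.move_l([521,-186.8,z],vel=40,threshold=8)
    print(z,h,arm.get_tcp_pos().round(2),arm.get_contact_force().round(2),arm.get_wrist_torque().round(3),arm.get_opening()*93,arm.get_t())
    if h: break
f=grab_frame("side");cv2.imwrite("pics/c9.png",cv2.resize(f[60:190,290:390],None,fx=4,fy=4)[:,:,::-1])
E
```

```text
[ 0.84 -0.61 -2.46] 13.1333
205 True [ 520.93 -187.13  214.5 ] [ 0.66 -1.12 -1.87] [-0.39  -0.219 -0.029] 24.071743032108326 13.4833
```

View pics/c9.png

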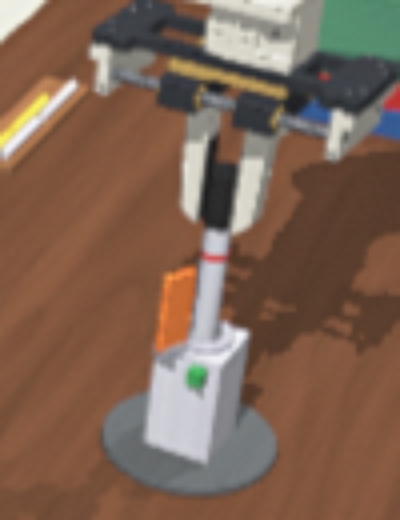

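```bash
cat > try.py <<'E'
import sys
from h import *
from bench import *
x,y=float(sys.argv[1]),float(sys.argv[2])
arm.move_l([arm.get_tcp_pos()[0],arm.get_tcp_pos()[1],219],vel=80)
arm.move_l([x,y,219],vel=30); arm.pause(.15);print("free",arm.get_contact_force().round(2),arm.get_wrist_torque().round(3))
for z in(205,190,175,160):
    h=arm.move_l([x,y,z],vel=40,threshold=8)
    arm.pause(.1)
    print(z,h,arm.get_tcp_pos().round(2),arm.get_contact_force().round(2),arm.get_wrist_torque().round(3),round(arm.get_opening()*93,2),arm.get_t())
    if h: break
E
python3 try.py 521.8 -188.8
```

```text
free [-0.1   0.18 -0.49] [ 0.047 -0.067  0.047]
205 False [ 521.86 -188.7   205.03] [-1.61 -0.5  -1.3 ] [ 0.025 -0.025 -0.013] 23.11 14.7833
190 False [ 521.85 -188.72  190.03] [-0.65  0.06 -1.82] [-0.015  0.026  0.053] 23.34 15.4083
175 False [ 521.83 -188.73  175.02] [-0.63  0.37 -1.41] [-0.026  0.114 -0.031] 23.26 16.0333
160 False [ 521.82 -188.78  160.01] [-0.39  0.58 -1.51] [0.073 0.063 0.023] 23.4 16.6583
```

```bash
python3 - <<'E'
from h import *
from bench import *
print(arm.move_l([521.8,-188.8,152],vel=40,threshold=8)); arm.pause(.2)
print(arm.get_tcp_pos().round(2),arm.get_contact_force().round(2),arm.get_wrist_torque().round(3),arm.get_t())
f=grab_frame("side");cv2.imwrite("pics/side2.png",f[:,:,::-1]);g=grab_frame("top");cv2.imwrite("pics/top2.png",g[:,:,::-1])
o=np.zeros((600,800,3),np.uint8);o[:,:400]=cv2.resize(f[110:170,320:360],None,fx=10,fy=10,interpolation=0);o[:500,400:]=cv2.resize(g[200:250,372:412],None,fx=10,fy=10,interpolation=0)
cv2.imwrite("pics/c10.png",o[:,:,::-1])
s1=cv2.imread("pics/side1.png")[:,:,::-1]; c9=None
# red centroid / black-grip lower end
def red(im,x0,y0,x1,y1):
    I=im[y0:y1,x0:x1].astype(float); w=np.clip(I[...,0]-(I[...,1]+I[...,2])/2-60,0,None); w[(I[...,1]>I[...,2]+25)]=0
    yy,xx=np.mgrid[y0:y1,x0:x1]; return (w*xx).sum()/w.sum(),(w*yy).sum()/w.sum(),w.sum()
r1=red(s1,339,110,350,120);print("before",r1,"pred",proj("side",(521.53,-187.07,193.26)))
r2=red(f,337,132,349,150);print("now",r2,"pred",proj("side",(521.8,-188.8,102.5)))
E
```

```text
False
[ 521.8  -188.79  152.03] [-0.07 -0.4  -1.85] [0.005 0.163 0.007] 17.2083
before (np.float64(343.86934673366835), np.float64(115.06155778894473), np.float64(398.0)) pred [344.45674273 114.92041137]
now (np.float64(339.70166666666665), np.float64(142.61333333333334), np.float64(300.0)) pred [340.54363669 142.7900904 ]
```

View pics/c10.png

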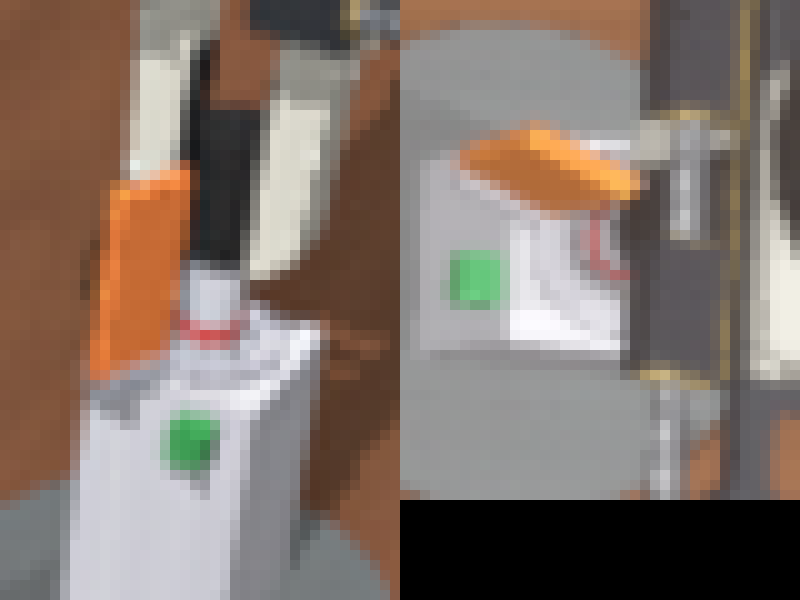

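```bash
python3 - <<'E'
from h import *
s1=cv2.imread("pics/side1.png");s2=cv2.imread("pics/side2.png")
d=proj("side",(521.8,-188.8,102.5))-proj("side",(521.53,-187.07,193.26));print(d)
o=np.zeros((600,800,3),np.uint8)
# sub-pixel shift s1 by expected so that TCP-fixed things coincide
M=np.float32([[1,0,d[0]],[0,1,d[1]]]);w=cv2.warpAffine(s1,M,(512,384),flags=cv2.INTER_LINEAR)
o[:,:400]=cv2.resize(w[110:160,322:355],(400,600),interpolation=0);o[:,400:]=cv2.resize(s2[110:160,322:355],(400,600),interpolation=0)
for i in range(0,600,60): cv2.line(o,(0,i),(799,i),(0,255,255),1)
cv2.imwrite("pics/c11.png",o)
for nm,im in(("w",w),("n",s2)):
    print(nm)
    for c in(340,341,342): print(c,"grey",im[128:146,c].astype(int).mean(1).round().astype(int).tolist())
    for c in(345,346,347,348,349): print(c,"tip",im[128:146,c].astype(int).mean(1).round().astype(int).tolist())
E
```

```text
[-3.91310604 27.86967903]
w
340 grey [44, 42, 44, 43, 42, 41, 41, 72, 155, 212, 210, 208, 208, 208, 183, 131, 153, 196]
341 grey [44, 44, 44, 44, 44, 42, 41, 62, 146, 207, 211, 209, 209, 207, 185, 137, 150, 192]
342 grey [46, 44, 42, 44, 44, 40, 38, 54, 124, 188, 205, 203, 201, 198, 176, 134, 153, 185]
345 tip [94, 103, 115, 118, 126, 139, 161, 177, 166, 134, 98, 95, 94, 93, 91, 88, 86, 77]
346 tip [179, 193, 208, 209, 208, 209, 213, 213, 187, 128, 93, 92, 92, 91, 90, 90, 89, 82]
347 tip [213, 212, 214, 213, 214, 215, 216, 210, 170, 102, 90, 92, 93, 93, 91, 93, 93, 90]
348 tip [212, 212, 211, 212, 212, 214, 210, 183, 132, 92, 90, 94, 92, 92, 92, 92, 94, 91]
349 tip [211, 214, 214, 211, 207, 204, 184, 134, 96, 90, 92, 92, 92, 94, 93, 90, 91, 89]
n
340 grey [43, 40, 37, 39, 40, 41, 38, 47, 112, 182, 213, 211, 211, 211, 186, 123, 155, 191]
341 grey [43, 44, 44, 45, 42, 44, 40, 41, 84, 163, 212, 210, 209, 208, 186, 126, 160, 200]
342 grey [44, 45, 44, 43, 44, 41, 40, 33, 69, 152, 207, 204, 198, 195, 171, 116, 146, 190]
345 tip [108, 121, 127, 133, 142, 167, 187, 202, 219, 183, 78, 74, 152, 213, 195, 178, 202, 221]
346 tip [199, 217, 218, 217, 216, 215, 216, 217, 216, 175, 74, 61, 111, 168, 202, 222, 222, 215]
347 tip [214, 213, 213, 212, 212, 213, 214, 216, 193, 121, 66, 62, 72, 117, 180, 220, 218, 199]
348 tip [212, 212, 212, 212, 213, 216, 218, 210, 174, 81, 63, 63, 63, 94, 158, 209, 215, 213]
349 tip [212, 215, 213, 206, 204, 211, 207, 168, 114, 67, 63, 65, 61, 77, 151, 229, 244, 241]
```

View pics/c11.png

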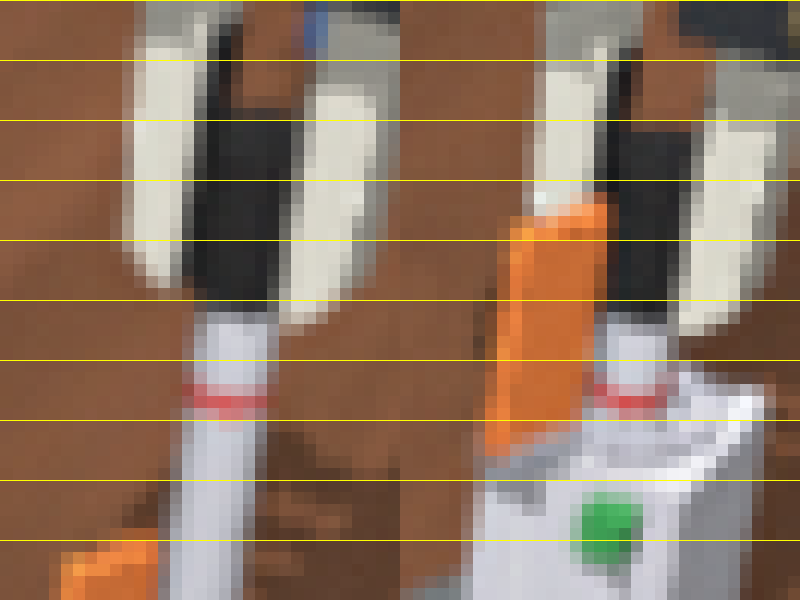

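```bash
cat > turn.py <<'E'
import sys
from h import *
from bench import *
steps=[float(a) for a in sys.argv[1:]]
j0=np.array(arm.get_joints()); p0=phi(arm.get_tcp_rot())
print(np.round(j0,3),p0)
for d in steps:
    j=j0.copy(); j[6]=j0[6]+d-p0; arm.move_j(j); 
    T=arm.get_wrist_torque()
    print(round(phi(arm.get_tcp_rot()),3),arm.get_tcp_pos().round(2),arm.get_contact_force().round(1),T.round(3),round(arm.get_t(),2))
    if abs(T[2])>.6: break
f=grab_frame("side");g=grab_frame("top")
o=np.zeros((600,800,3),np.uint8);o[:,:400]=cv2.resize(f[110:170,320:360],None,fx=10,fy=10,interpolation=0);o[:500,400:]=cv2.resize(g[200:250,372:412],None,fx=10,fy=10,interpolation=0)
cv2.imwrite("pics/t%d.png"%(arm.get_t()*100),o[:,:,::-1]);print("pics/t%d.png"%(arm.get_t()*100))
E
python3 turn.py 0.1 0.25 0.4 0.6 0.8
```

```text
[ 0.91   0.733 -1.03   2.033  0.843  0.877 -0.734] -0.13021841308964255
0.096 [ 521.86 -188.76  152.14] [-0.8 -0.3 -1.1] [-0.005  0.093 -0.   ] 17.64
0.244 [ 521.89 -188.74  152.13] [-0.9 -0.5 -1.2] [ 0.005  0.081 -0.018] 17.91
0.392 [ 521.91 -188.72  152.13] [-1.  -0.5 -1.3] [ 0.021  0.054 -0.042] 18.18
0.592 [ 521.91 -188.87  152.11] [ 0.4 -1.4 -2. ] [-0.286 -0.031 -0.034] 18.48
0.791 [ 521.93 -188.76  152.09] [ 0.6 -1.6 -0.8] [-0.224 -0.117 -0.031] 18.79
pics/t1889.png
```

```bash
ls -t pics|head -1; cp pics/$(ls -t pics|head -1) pics/turn1.png
```

```text
t1889.png
```

View pics/turn1.png

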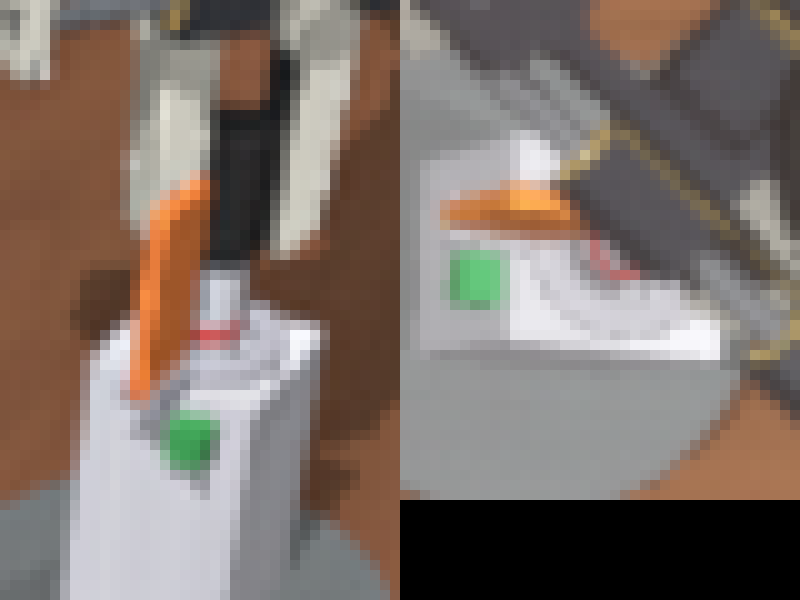

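The lever is now at about 90°, half closed, pushed by the finger. The red band is still at its mark. I'll continue to the stop.

```bash
sed -i 's/abs(T\[2\])>.6/(np.linalg.norm(arm.get_contact_force())>14 or abs(T[2])>.5)/' turn.py; python3 turn.py 0.9 0.98 1.03 1.06 1.09 1.12 1.15 1.18; cp pics/$(ls -t pics|head -1) pics/turn2.png
```

```text
[ 0.91   0.733 -1.03   2.033  0.843  0.877  0.189] 0.7935534616355697
0.895 [ 521.96 -188.76  152.1 ] [ 0.3 -0.9 -0.5] [-0.136 -0.103 -0.055] 19.14
0.975 [ 522.03 -188.73  152.14] [-0.3 -0.6 -1.2] [-0.166 -0.256  0.035] 19.39
1.026 [ 522.02 -188.73  152.14] [ 0.9  0.3 -1. ] [-0.11  -0.241 -0.013] 19.64
1.058 [ 522.03 -188.73  152.15] [ 0.8 -0.2 -1.5] [-0.042 -0.266 -0.057] 19.89
1.088 [ 522.07 -188.71  152.14] [ 0.3 -1.5 -1.7] [ 0.02  -0.268 -0.026] 20.14
1.119 [ 522.   -188.7   152.13] [ 0.6  0.  -0.8] [-0.017 -0.319 -0.04 ] 20.39
1.149 [ 522.02 -188.7   152.14] [ 0.5 -0.5 -1.6] [ 0.108 -0.39  -0.023] 20.64
1.179 [ 522.02 -188.68  152.15] [ 1.8  1.  -1.3] [ 0.176 -0.425 -0.08 ] 20.89
pics/t2099.png
```

View pics/turn2.png

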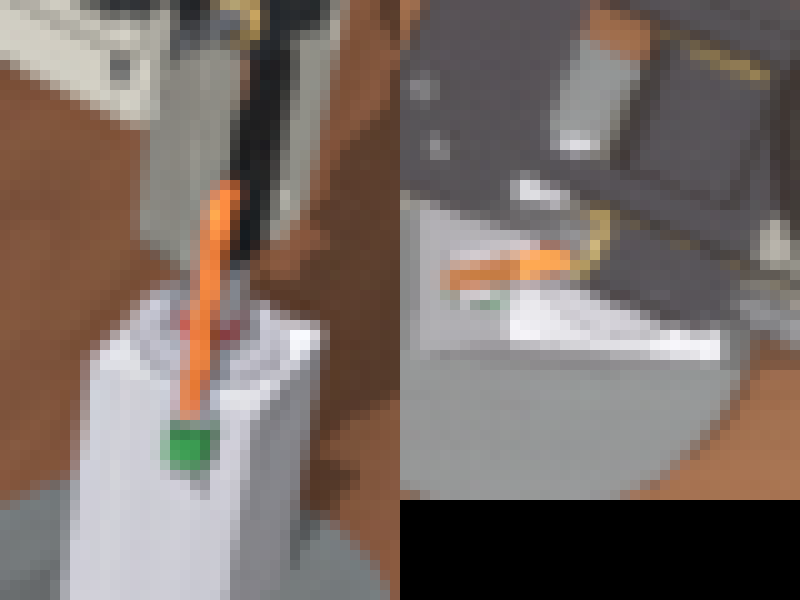

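```bash
sed -i 's/(np.linalg.norm(arm.get_contact_force())>14 or/(np.linalg.norm(arm.get_contact_force())>14 or np.linalg.norm(T)>1.2 or/' turn.py; python3 turn.py 1.21 1.24 1.27 1.30 1.33 ; cp pics/$(ls -t pics|head -1) pics/turn3.png
```

```text
[ 0.91   0.733 -1.03   2.033  0.843  0.877  0.575] 1.1789390321186233
1.209 [ 522.01 -188.7   152.15] [ 0.5  0.9 -0.8] [ 0.146 -0.426  0.008] 21.24
1.239 [ 522.12 -188.67  152.14] [ 2.2  1.4 -0.6] [ 0.155 -0.474 -0.09 ] 21.49
1.269 [ 522.38 -188.64  152.22] [ 4.   1.4 -2.1] [ 0.188 -0.785 -0.248] 21.74
1.299 [ 522.77 -188.55  152.26] [ 5.9  1.5 -3.4] [ 0.206 -1.028 -0.307] 21.99
1.329 [ 523.21 -188.46  152.31] [ 7.3  1.1 -5.2] [ 0.184 -1.431 -0.339] 22.24
pics/t2234.png
```

View pics/turn3.png

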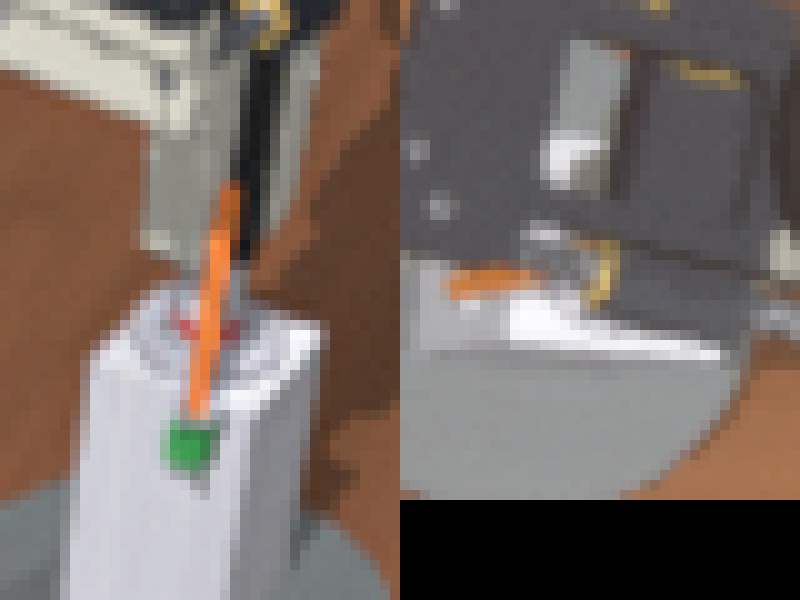

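```bash
python3 turn.py 1.265; cp pics/$(ls -t pics|head -1) pics/turn4.png; python3 - <<'E'
from h import *
from bench import *
arm.pause(.3);print(arm.get_tcp_pos().round(2),arm.get_contact_force().round(2),arm.get_wrist_torque().round(3),arm.get_opening()*93,arm.get_t())
f=grab_frame("side");cv2.imwrite("pics/side3.png",f[:,:,::-1]);g=grab_frame("top");cv2.imwrite("pics/top3.png",g[:,:,::-1])
s2=cv2.imread("pics/side2.png")[:,:,::-1]
for im in(s2,f):
    print([[int(2*int(im[r,c,0])-int(im[r,c,1])-int(im[r,c,2])) for c in range(336,347)] for r in range(140,146)])
    print("grip bottom col 342-344",[im[130:142,c].astype(int).mean(1).round().astype(int).tolist() for c in(342,343,344)])
o=np.zeros((480,800,3),np.uint8);o[:,:400]=cv2.resize(s2[120:168,320:360],(400,480),interpolation=0);o[:,400:]=cv2.resize(f[120:168,320:360],(400,480),interpolation=0);cv2.imwrite("pics/c12.png",o[:,:,::-1])
E
```

```text
[ 0.909  0.733 -1.031  2.032  0.843  0.875  0.724] 1.3288566954479797
1.266 [ 522.8  -188.58  152.2 ] [ 0.4  0.6 -1.8] [ 0.108 -0.24  -0.082] 22.59
pics/t2269.png
[ 522.86 -188.56  152.21] [-0.31  0.2  -2.51] [ 0.122  0.066 -0.024] 23.57002035618997 22.9917
[[229, 145, -14, -22, -16, -13, -15, -3, 25, 8, 24], [231, 157, 55, 6, -18, -19, -8, 34, 41, -11, -10], [207, 133, 194, 122, 66, 49, 61, 113, 45, -16, -15], [192, 66, 134, 202, 262, 231, 207, 127, 3, -15, -9], [166, 0, -6, 52, 126, 115, 101, 38, -16, -14, -5], [78, -17, -23, -18, -14, -15, -16, -11, -15, -6, -5]]
grip bottom col 342-344 [[44, 43, 44, 41, 40, 33, 69, 152, 207, 204, 198, 195], [37, 37, 37, 38, 39, 39, 71, 140, 186, 180, 170, 161], [48, 55, 65, 84, 98, 107, 131, 138, 116, 111, 132, 154]]
[[-10, 15, -19, 28, 231, 277, 84, -16, 21, 23, 32], [1, 62, 48, 68, 254, 268, 57, 19, 30, -9, -8], [-5, 61, 192, 171, 276, 268, 96, 97, 31, -13, -13], [-13, 13, 134, 234, 286, 272, 151, 99, 8, -10, -12], [-14, -20, 10, 167, 278, 221, 58, 27, -11, -11, -10], [-12, -19, 9, 176, 274, 170, -11, -14, -12, -12, -7]]
grip bottom col 342-344 [[141, 154, 159, 159, 142, 141, 137, 133, 135, 127, 115, 116], [149, 129, 104, 79, 58, 52, 77, 115, 137, 134, 130, 121], [54, 44, 37, 30, 22, 34, 78, 114, 108, 100, 106, 112]]
```

View pics/c12.png

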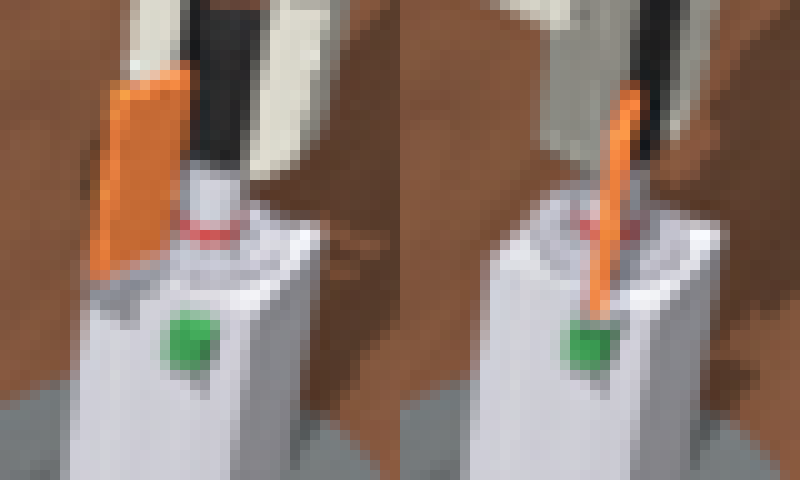

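View pics/side3.png

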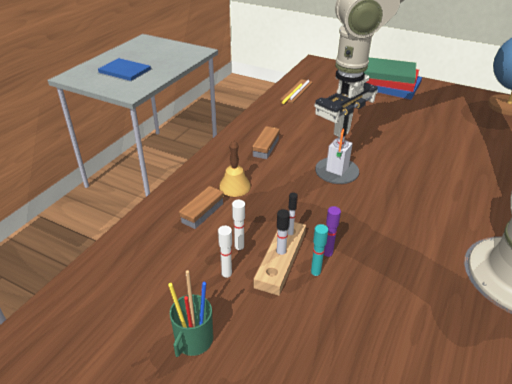

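```bash
python3 - <<'E'
from bench import *
ticket.job_done(); print(arm.get_t(),arm.get_tcp_pos().round(2))
E
```

```text
the job is handed in; nothing more can be done
the job is handed in; nothing more can be done
```

The 18 mm leg is held in the socket at its mark with the cam lever closed, and the job was handed in at about 23 s of the 54 s allowed.

**Leg choice:** I took the leg at side pixel (272, 240), right for both measured grip width and order in the rack. The jaws closed on 23.4 mm, which matches its 24 mm grip. I squeezed it in two directions to centre it in the hand.

**Insertion:** The first descent touched the chamfer and stopped at the 8 N limit. Shifting about 2 mm, mostly in −y, let it slide in freely.

**Height:** I stopped at TCP z 152 mm, which puts the mark level with the ring top at 100 mm. It read 152.2 mm at the end. The red band stayed on the same pixel rows before and after the turn, so the leg did not slip visibly. The picture resolves this to only about 1 mm. The two cameras also disagreed by a few millimetres on absolute height, so the height rests on the arm's own position plus these before-and-after comparisons.

**Lever:** I turned the hand to about 1.24 rad, where the torque began to rise steadily, then pressed on to 1.33 rad against the stop. I eased back to 1.27 rad before handing in. The pictures show the paddle over the green mark.

**Last checks:** The leg is still gripped, the other two legs are standing in the rack, and the bell, erasers and mug are where they were. No check failed, apart from the chamfer touch and the camera disagreement above.

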